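# Seat the catch tray under the herb mill and set its knob

## Robot

A 6-joint arm with a two-finger parallel gripper is mounted at the origin on the work surface. World frame = base frame: x ahead of the robot, y to its left, z up, the work surface at z = 0. Lengths are in m, angles in rad, forces in N, time in s.
With the tool pointing down it reaches from about 0.3 to 0.85 m from the base axis. Payload 5.4 kg.
Tool frame: the origin (TCP) lies midway between the tips of the shut fingers; the grasp point (between the pads) lies 19 mm behind it; x points along the fingers, z is the direction in which the jaws open and shut, and the axes are right-handed (so a half turn about x gives the same grasp; the last joint's range is limited). The gripper opens to 85 mm and grips with 20 to 120 N. Pads are 22 mm wide; open, the fingers measure 114 mm over their backs; the gripper's body (76 mm by 85 mm) begins 54 mm behind the grasp point. The pads swing forward as they close: fully open they stand 13 mm farther back than shut.
Start: joints at [0.915, 0.158, 1.597, -0, 1.386, -0.21], TCP at [0.248, 0.519, 0.231] pointing down, gripper open.
Joint ranges: [-2.91, 2.91], [-0.94, 2.29], [0.18, 2.7], [-1.29, 4.43], [0.17, 2.64], [-3, 3]. Speed limits (rad/s): [2.57, 2.57, 3.14, 3.14, 3.14, 3.14].

## Interface

Orientations are given as a unit quaternion [x, y, z, w].
In Python, from workcell import arm gives the robot as it stands.
- The arm moves only by the tool move_arm, never from a script. Its argument "increments" is text: rows parted by semicolons, each of 4 numbers parted by spaces: the shift along the tool's x, y, z in mm, then the turn about the tool's x in degrees. A call has 1 to 20 rows; each row is the pose to reach, as a shift and turn from the pose commanded when the call began, along the tool's axes at that moment; what a row does not reach only later rows make up. A row lasts 1/8 s, in which the tool goes at most 62.5 mm and 10.7 degrees, less where a joint would pass 70% of its speed; a pose out of reach is approached as far as the arm can. A call with a gripper value outside its range is refused whole. "gripper" is the opening, from 0 (shut) to 1 (fully open), set as the call begins (left out, the last holds). The fingers move at their own pace and stop on an object; "newtons" is the grip in N (left out, the last holds). Time passes only in rows, so rows that repeat a pose let the fingers close. It gives the time, the measured TCP pose, the force and the opening at its end, in the units of the state.
- arm.observe(): the state, without advancing time (a new reading comes with each control period).
- arm.camera(name): name is "scene" or "top" or "wrist"; returns a dict with "color" (400x640x3 uint8, red, green, blue), "intrinsics" (3x3 intrinsics, pixels), "distortion" ([k1, k2, p1, p2, k3] as OpenCV has them; the pictures are not rectified), "view" (4x4, takes a point from world to camera coordinates); the wrist camera has in their place "tool_from_camera" (4x4, takes a point from camera to tool coordinates, whose origin is the TCP and whose axes are the tool frame's). Camera axes: x right, y down, z forward; pixel columns grow to the right and rows downward; lengths in m; the calibration is good to about 2 mm. A picture is of the moment at which its call begins: read the wrist's pose just before it. There is no depth.
- arm.close_job(): hands the job in, once; it reports no verdict.
The state is a dict: "time_s": time; "joint_pos": joint angles; "joint_vel": joint speeds; "tau": joint torques, N m; "eef_pos": TCP position; "eef_rot": TCP orientation; "force": force on the tool from outside, world axes, zero at the start; "torque": the same for the moment, N m; "opening": finger opening in m.
Only numpy, scipy, OpenCV 4.12 (cv2) and the standard library are available. Lean on these libraries where they do the work, as an engineer would, in place of code of your own. Each camera call takes 0.05 s, during which the arm holds its last target. There are 200 camera calls.

## Task

Push the empty aluminium catch tray along the counter, under the overhanging head of the herb mill, until it is fully home against the back of its pocket. Then turn the knob on top of the mill clockwise to the green dot, without going on to the red one, and let go. Leave everything else on the counter where it stands.

Things in the scene. Friction and masses are not known exactly. Their poses are not given: they have to be found in the camera images.
- tray_center (a point): Centre (half-way up) of the loose open-topped aluminium catch tray, 100 mm (its x) by 160 mm (its y) by 36 mm high, walls 4 mm, both ends alike with a blue edge strip along the rim, about 0.4 kg. It stands flat on the counter (z = 0) in front of the mill's mouth, its long y axis roughly along the mill's y axis.
- mill_home (a point): Where the tray's centre comes when fully home in the white herb mill (18 mm above the counter); its axes are the mill's: +y points straight out of the mouth, so the tray goes in along -y, long side along y. The mill is fixed. From this point along y: the pocket's back wall (stop) at -80 mm, the front of the overhanging head at +12 mm. When home the tray sticks out 68 mm in front of the head.
- mill_mouth (a point): Middle of the pocket's mouth at counter level, below the front of the head, mill axes. The pocket is 106 mm wide (along x) between steel cheeks; its floor is the counter, its roof is 42 mm above it, its depth 92 mm. In front of it two steel guide flares, 36 mm high, spread from 106 to about 154 mm inside width at y = +55 mm, 170 mm outside.
- mill_top (a point): Middle of the front edge of the mill head's flat top, 180 mm above the counter, mill axes. Head and body together are 170 mm wide (along x) and reach from y = 0 back to y = -290 mm at this height. A steel hopper 128 mm in diameter and 90 mm high stands on the top at y = -215 mm.
- knob_grip (a point): Grip point of the black selector knob on the mill's head: on its vertical axis, 212 mm above the counter (58 mm behind mill_top). The bar grip is 42 mm long (this point's x), 14 mm wide (y), its top 224 mm and its foot 194 mm above the counter, on a round skirt of 44 mm diameter. A white line on the bar's -x end shows where it points. The point turns with the knob.
- knob (a joint): Angle of the knob in rad, growing clockwise seen from above, stops at -0.12 and 2.07. Four detents, each marked by a coloured dot on the mill's top 44 mm from the axis: 0 white (the white line then points along the mill's -x), 0.65 yellow, 1.30 green, 1.95 red. Let go within about 0.2 rad of a detent it springs into it. Starts at white or yellow; takes up to about 0.1 N m.
- bottle: Amber glass jar with white cap, 60 mm diameter, 130 mm high; origin under its centre. Bystander.
- mortar: White ceramic bowl, 100 mm diameter, 70 mm high; origin under its centre. Bystander.
- weight: Brass weight, 40 mm diameter, 50 mm high; origin under its centre. Bystander.
- spatula: Spatula with wooden handle, 200 mm long, lying flat; its length is its x axis. Bystander.
Not all that is in view belongs to the job. Of the things like the part that bears tray_center, leave any that is brown or orange; of the rest the larger one is meant.

How it is judged:
By the outcome, as a careful person would: the job done as asked, in the order asked, and still so for the second after the job is handed in, with the robot touching nothing.
It also fails if it takes over 64 s, if anything falls off the work surface, if the arm or the gripper's body presses on something with over 40 N, if the wrist force passes 120 N, or if a joint passes its speed limit or range.

## Working session

There is one attempt and no reset: what is moved stays moved. The work goes in short steps, Python scripts to look and compute and a tool call to move; the robot and the scene stay as the last step left them, time stands still between calls to the robot, and variables do not carry over. Pictures are saved under pics/ and viewed, about 8 in all and at most 12, crops included, and the job is handed in when it is done.

Besides the shell and the picture viewer there is one more tool, called after "Request:" as a command line: name --argument value ..., lists and objects as JSON in quotes. move_arm: Moves the arm, as the interface text tells. Its arguments: {"type":"object","properties":{"increments":{"type":"string"},"gripper":{"type":"number"},"newtons":{"type":"number"}},"required":["increments"]}

```bash
mkdir -p pics; ls; python3 - <<'E'
from workcell import arm
import cv2,pickle
o=arm.observe();print(o)
d={}
for n in("scene","top"):
    c=arm.camera(n);d[n]=c;cv2.imwrite(f"pics/{n}0.png",c["color"][:,:,::-1])
    print(n,c["intrinsics"],c["distortion"],c["view"])
pickle.dump(d,open("cams.pkl","wb"))
E
```

```text
pics
{'time_s': 0.0, 'joint_pos': array([ 9.14901151e-01,  1.59063531e-01,  1.59825371e+00,  7.21520187e-07,
        1.38619506e+00, -2.10059334e-01]), 'joint_vel': array([-0.00162825, -0.00046113,  0.00196336,  0.00015136,  0.00076399,
        0.00053055]), 'tau': array([-5.43309998e-04, -3.95994544e+01, -3.31431913e+01, -2.19490994e-04,
        8.25732888e-03, -5.20187839e-06]), 'eef_pos': array([0.24756563, 0.51830244, 0.23029801]), 'eef_rot': array([-0.37732394,  0.59880322,  0.37685587,  0.59752908]), 'force': array([ 0.64083261, -0.08103648, -0.57081647]), 'torque': array([ 0.00945675,  0.02419791, -0.01320746]), 'opening': 0.08542251099379666}
scene [[490.14142168   0.         321.22011546]
 [  0.         490.14142168 206.77273414]
 [  0.           0.           1.        ]] [-0.0839404  0.         0.         0.         0.       ] [[-0.12214598  0.99235601  0.01760402 -0.01079918]
 [ 0.7257663   0.10140281 -0.68042689 -0.29147366]
 [-0.67701081 -0.070335   -0.73260449  1.67973965]
 [ 0.          0.          0.          1.        ]]
top [[492.55557692   0.         319.52551786]
 [  0.         492.55557692 204.18717136]
 [  0.           0.           1.        ]] [-0.1364153  0.         0.         0.         0.       ] [[ 0.01529666 -0.99986903  0.00528537  0.06452844]
 [-0.98866997 -0.01591433 -0.14925961  0.50502139]
 [ 0.14932417 -0.00294231 -0.98878392  1.60331948]
 [ 0.          0.          0.          1.        ]]
```

View pics/scene0.png

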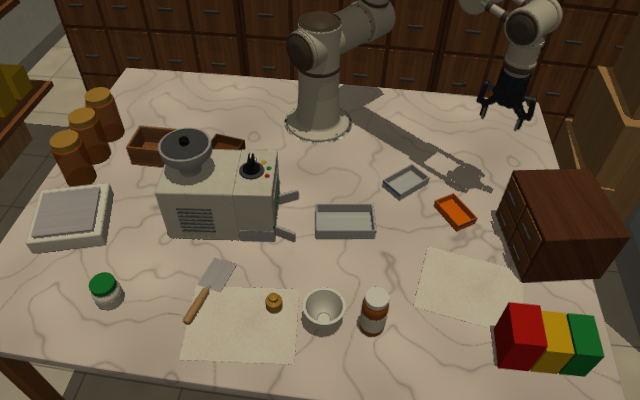

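View pics/top0.png

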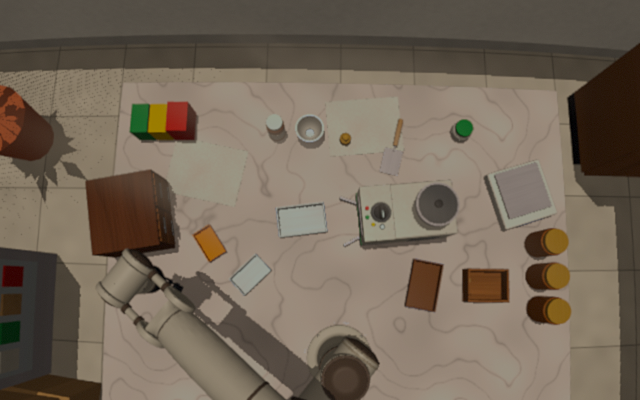

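The scene camera shows the mill at (215,190) and the top camera shows it at (405,210). Tray candidates in the top view:
- large grey at (302,220)
- small grey at (251,275)
- orange at (209,244)
- brown at (424,285) and (486,285)

By the description I choose the large grey one at (302,220), and I'll check it in a close crop.

```bash
python3 - <<'E'
import cv2,pickle
d=pickle.load(open("cams.pkl","rb"))
im=d["top"]["color"][175:250,270:470,::-1]
cv2.imwrite("pics/c1.png",cv2.resize(im,None,fx=4,fy=4,interpolation=cv2.INTER_CUBIC))
E
```

```text
(no output)
```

View pics/c1.png

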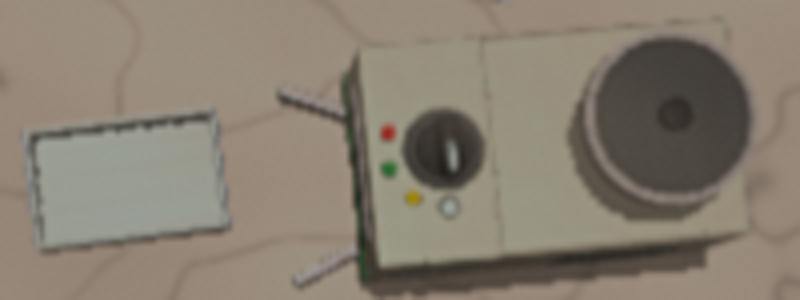

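The crop confirms the large grey tray, with rim corners at (24,133), (212,110), (230,226) and (42,250). The knob is at (444,149) with its line pointing to the white dot at (450,206). The other dots are yellow (414,198), green (389,169) and red (388,133).

```bash
cat > h.py <<'E'
import numpy as np,cv2,pickle
from scipy.spatial.transform import Rotation as R
def ray(c,px):
    p=cv2.undistortPoints(np.array(px,float).reshape(-1,1,2),c["intrinsics"],np.array(c["distortion"])).reshape(-1,2)
    d=np.c_[p,np.ones(len(p))]; V=c["view"]
    return -V[:3,:3].T@V[:3,3], d@V[:3,:3]
def unproj(c,px,z):
    o,d=ray(c,px); return o+d*((z-o[2])/d[:,2])[:,None]
def proj(c,P):
    V=c["view"];return cv2.projectPoints(np.array(P,float).reshape(-1,1,3),cv2.Rodrigues(V[:3,:3])[0],V[:3,3],c["intrinsics"],np.array(c["distortion"]))[0].reshape(-1,2)
E
python3 - <<'E'
from h import *
d=pickle.load(open("cams.pkl","rb"));c=d["top"]
f=lambda L:(np.array(L,float)+.5)/4-.5+[270,175]
np.set_printoptions(precision=4,suppress=True)
t=unproj(c,f([(24,133),(212,110),(230,226),(42,250)]),.036);print("tray",t,t.mean(0),[np.linalg.norm(t[i]-t[i-1]) for i in range(4)])
e=(t[0]+t[3]-t[1]-t[2])[:2];print("tray y dir",np.degrees(np.arctan2(e[1],e[0])))
m=unproj(c,f([(355,50),(378,268),(748,230),(722,18)]),.18);print("mill",m,[np.linalg.norm(m[i]-m[i-1]) for i in range(4)])
e=(m[0]+m[1]-m[2]-m[3])[:2];print("mill y dir",np.degrees(np.arctan2(e[1],e[0])));e=(m[0]-m[1])[:2];print("front x dir",np.degrees(np.arctan2(e[1],e[0])))
print("dots R G Y W",D:=unproj(c,f([(388,133),(389,169),(414,198),(450,206)]),.18))
k=unproj(c,f([(444,149)]),.194);print("knob skirt",k, np.linalg.norm((D-k)[:,:2],axis=1),np.degrees(np.arctan2(*(D-k)[:,[1,0]].T)))
fl=unproj(c,f([(282,95),(297,282)]),.036);print("flares",fl,fl.mean(0),np.linalg.norm(fl[0]-fl[1]))
E
```

```text
tray [[0.4894 0.2186 0.036 ]
 [0.5113 0.0622 0.036 ]
 [0.4145 0.0459 0.036 ]
 [0.392  0.201  0.036 ]] [0.4518 0.1319 0.036 ] [np.float64(0.09898022352875539), np.float64(0.1579022520896076), np.float64(0.09823639163782537), np.float64(0.15667833079223584)]
tray y dir 98.10506273883496
mill [[ 0.5372 -0.0452  0.18  ]
 [ 0.3706 -0.0632  0.18  ]
 [ 0.403  -0.3469  0.18  ]
 [ 0.5675 -0.3306  0.18  ]] [np.float64(0.28706235624364945), np.float64(0.16755427890541882), np.float64(0.2855165002750643), np.float64(0.16535538925097784)]
mill y dir 96.28956071272822
front x dir 6.172763372093699
dots R G Y W [[ 0.4734 -0.0705  0.18  ]
 [ 0.4459 -0.0713  0.18  ]
 [ 0.424  -0.0904  0.18  ]
 [ 0.4183 -0.1177  0.18  ]]
knob skirt [[ 0.4599 -0.1115  0.194 ]] [0.0431 0.0425 0.0416 0.042 ] [  71.704   109.2828  149.5374 -171.4236]
flares [[ 0.525   0.0039  0.036 ]
 [ 0.3689 -0.01    0.036 ]] [ 0.4469 -0.003   0.036 ] 0.1566426937671648
```

```bash
cat >> h.py <<'E'
def goto(o,p,zyaw):
    "shift mm (tool axes) and turn deg to get TCP to p with jaw axis at zyaw deg (mod 180)"
    r=R.from_quat(o["eef_rot"]).as_matrix()
    s=r.T@(np.array(p)-o["eef_pos"])*1e3
    cur=np.degrees(np.arctan2(r[1,2],r[0,2])); w=(zyaw-cur+90)%180-90
    return s.round(1),"jaw yaw",cur.round(2),"turn",(w*np.sign(r[2,0])).round(1),"toolx",r[:,0].round(4),"F",o["force"].round(1),"pos",o["eef_pos"].round(4),"q6",o["joint_pos"].round(2),"open",round(o["opening"],4),"t",o["time_s"]
E
python3 - <<'E'
from h import *
from workcell import arm
print(goto(arm.observe(),(.4408,.2095,.15),98.1))
E
```

```text
(array([  80.6, -307.5, -195.2]), 'jaw yaw', np.float64(64.46), 'turn', np.float64(-33.6), 'toolx', array([-0.0011, -0.0014, -1.    ]), 'F', array([ 0.4, -0.6,  1. ]), 'pos', array([0.2476, 0.5183, 0.2304]), 'q6', array([ 0.91,  0.16,  1.6 , -0.  ,  1.39, -0.21]), 'open', 0.0851, 't', 0.1)
```

Request:
move_arm --increments "0 -30 -20 -3; 0 -70 -45 -7; 10 -110 -70 -12; 20 -150 -95 -17; 30 -190 -120 -22; 45 -230 -146 -27; 60 -260 -165 -30; 70 -285 -181 -33; 78 -300 -190 -33.6; 80.6 -307.5 -195 -33.6; 80.6 -307.5 -195 -33.6" --gripper 1

```text
time_s: 1.48
eef_pos: [0.4412, 0.2101, 0.1505]
eef_rot: [-0.534, 0.464, 0.534, 0.464]
force: [-0.3, -0.3, 1.1]
opening: 0.0856
```

```bash
python3 - <<'E'
from h import *
from workcell import arm
o=arm.observe();c=arm.camera("wrist");c["o"]=o;pickle.dump(c,open("w1.pkl","wb"))
print(goto(o,(.4408,.2095,.012),98.1));print(c["tool_from_camera"])
cv2.imwrite("pics/w1.png",c["color"][:,:,::-1])
E
```

```text
(array([138.5,   0.4,  -0.6]), 'jaw yaw', np.float64(98.01), 'turn', np.float64(-0.1), 'toolx', array([-6.e-04,  0.e+00, -1.e+00]), 'F', array([-0.3, -0.3,  1.1]), 'pos', array([0.4412, 0.2101, 0.1505]), 'q6', array([ 0.2 ,  0.01,  1.92,  0.  ,  1.21, -1.51]), 'open', 0.0856, 't', 1.475)
[[ 1.44767136e-04 -2.97372999e-01  9.54761373e-01 -1.41271739e-01]
 [ 6.54771519e-04 -9.54761150e-01 -2.97373029e-01  7.53550450e-02]
 [ 9.99999775e-01  6.68200396e-04  5.64933333e-05 -1.38552265e-03]
 [ 0.00000000e+00  0.00000000e+00  0.00000000e+00  1.00000000e+00]]
```

View pics/w1.png

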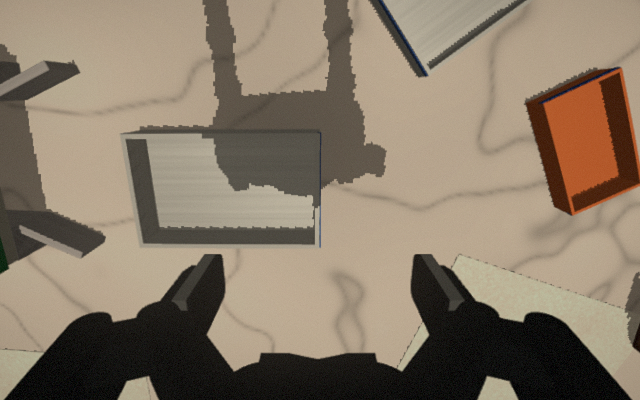

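The wrist view shows the tray rim corners at about (124,133), (320,130), (320,247) and (142,246), and the blue-edged end lies between the fingers. The flare tips are at (78,66) and (104,238).

```bash
cat >> h.py <<'E'
def wcam(c):
    o=c["o"];T=np.eye(4);T[:3,:3]=R.from_quat(o["eef_rot"]).as_matrix();T[:3,3]=o["eef_pos"]
    c["view"]=np.linalg.inv(T@c["tool_from_camera"]);return c
E
python3 - <<'E'
from h import *
np.set_printoptions(precision=4,suppress=True)
c=wcam(pickle.load(open("w1.pkl","rb")))
t=unproj(c,[(123,133),(321,130),(320,247),(141,246)],.036)
print(t,t.mean(0),[np.linalg.norm(t[i]-t[i-1]) for i in range(4)])
e=(t[1]+t[2]-t[0]-t[3]);print(np.degrees(np.arctan2(e[1],e[0])),"end mid",(t[1]+t[2])/2)
print(unproj(c,[(78,66),(104,238)],.036))
E
```

```text
[[0.4147 0.0489 0.036 ]
 [0.3911 0.2044 0.036 ]
 [0.4908 0.218  0.036 ]
 [0.5126 0.0613 0.036 ]] [0.4523 0.1331 0.036 ] [np.float64(0.09866697718778529), np.float64(0.15733512043231732), np.float64(0.10060351035274755), np.float64(0.15822348691056015)]
98.26925126040267 end mid [0.4409 0.2112 0.036 ]
[[0.3683 0.0151 0.036 ]
 [0.5097 0.0282 0.036 ]]
```

Request:
move_arm --increments "30 0 0 -0.2; 70 0 0 -0.2; 105 0 0 -0.2; 125 0 0 -0.2; 136 0 0 -0.2; 138 0 0 -0.2; 138 0 0 -0.2"

```text
time_s: 2.4
eef_pos: [0.442, 0.2106, 0.0136]
eef_rot: [0.535, -0.462, -0.534, -0.463]
force: [-0.5, 0.4, 1.2]
opening: 0.0853
```

Request:
move_arm --increments "0 0 0 0; 0 0 0 0; 0 0 0 0; 0 0 0 0; 0 0 0 0; 0 0 0 0; 0 0 0 0; 0 0 0 0" --gripper 0 --newtons 30

```text
time_s: 3.4
eef_pos: [0.4413, 0.2102, 0.0128]
eef_rot: [-0.535, 0.463, 0.535, 0.463]
force: [-1.8, -1.5, 2.5]
opening: 0.0033
```

```bash
python3 - <<'E'
from h import *
from workcell import arm
o=arm.observe()
# mill frame
th=np.radians(6.25);X=np.array([np.cos(th),np.sin(th)]);Y=np.array([-np.sin(th),np.cos(th)])
home=np.array([.4539,-.0542])-.012*Y
for yy in (.098+.078,.078): # stage, home (wall centre)
    p=home+yy*Y; print(p,goto(o,(*p,o["eef_pos"][2]),96.25))
E
```

```text
[0.43604583 0.10882524] (array([  0. ,  19.8, -99.6]), 'jaw yaw', np.float64(98.25), 'turn', np.float64(2.0), 'toolx', array([-1.e-04, -1.e-04, -1.e+00]), 'F', array([-1.8, -1.5,  2.5]), 'pos', array([0.4413, 0.2102, 0.0128]), 'q6', array([ 0.2 ,  0.24,  1.99, -0.  ,  0.91, -1.52]), 'open', 0.0033, 't', 3.4)
[0.44671479 0.01140772] (array([   0. ,   23.2, -197.5]), 'jaw yaw', np.float64(98.25), 'turn', np.float64(2.0), 'toolx', array([-1.e-04, -1.e-04, -1.e+00]), 'F', array([-1.8, -1.5,  2.5]), 'pos', array([0.4413, 0.2102, 0.0128]), 'q6', array([ 0.2 ,  0.24,  1.99, -0.  ,  0.91, -1.52]), 'open', 0.0033, 't', 3.4)
```

Request:
move_arm --increments "0 2 -3 0.3; 0 5 -8 0.8; 0 9 -15 1.4; 0 13 -25 2; 0 17 -35 2; 0 19.8 -45 2; 0 19.8 -55 2; 0 19.8 -65 2; 0 19.8 -75 2; 0 19.8 -84 2; 0 19.8 -92 2; 0 19.8 -96 2; 0 19.8 -96 2; 0 19.8 -96 2"

```text
time_s: 5.15
eef_pos: [0.4351, 0.1117, 0.0128]
eef_rot: [-0.526, 0.472, 0.527, 0.471]
force: [-2.6, 0.4, 5.7]
opening: 0.0037
```

```bash
python3 - <<'E'
from h import *
from workcell import arm
o=arm.observe();c=arm.camera("wrist");c["o"]=o;pickle.dump(c,open("w2.pkl","wb"))
t=arm.camera("top")
print(goto(o,(.44671,.01141,.0128),96.25))
a=c["color"][:,:,::-1]
b=cv2.resize(t["color"][175:250,270:430,::-1],None,fx=4,fy=4,interpolation=cv2.INTER_CUBIC)
b=np.hstack([b,np.zeros((300,0,3),np.uint8)])
cv2.imwrite("pics/w2.png",np.vstack([a[:300],np.hstack([b,np.zeros((300,640-b.shape[1],3),np.uint8)])]))
E
```

```text
(array([ 1.00e-01, -6.00e-01, -1.01e+02]), 'jaw yaw', np.float64(96.25), 'turn', np.float64(0.0), 'toolx', array([-1.e-03, -9.e-04, -1.e+00]), 'F', array([-2.6,  0.4,  5.7]), 'pos', array([0.4351, 0.1117, 0.0128]), 'q6', array([-0.02,  0.15,  2.09, -0.  ,  0.9 , -1.7 ]), 'open', 0.0037, 't', 5.15)
```

View pics/w2.png

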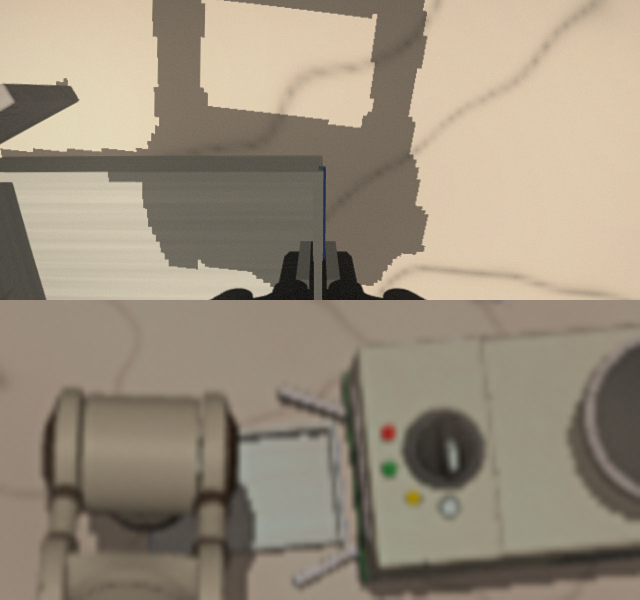

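The tray is between the flares, with its front rim corners in the crop at about (335,130) and (347,243) and rear-side edge points at (240,138) and (255,251).

```bash
python3 - <<'E'
from h import *
d=pickle.load(open("cams.pkl","rb"));c=d["top"]
f=lambda L:(np.array(L,float)+.5)/4-.5+[270,175]
th=np.radians(6.25);X=np.array([np.cos(th),np.sin(th)]);Y=np.array([-np.sin(th),np.cos(th)])
mt=np.array([.4539,-.0542])
for n,L,z in(("front corners+side",[(335,130),(347,243),(240,138),(255,251)],.036),("flare tips",[(282,95),(297,282)],.036),("milltop",[(355,50),(378,268)],.18)):
    p=unproj(c,f(L),z)[:,:2]-mt; print(n,np.c_[p@X,p@Y].round(4).tolist())
E
```

```text
front corners+side [[0.0434, 0.0089], [-0.0514, 0.0088], [0.0441, 0.0885], [-0.0509, 0.0852]]
flare tips [[0.077, 0.05], [-0.0796, 0.0532]]
milltop [[0.0838, -0.0001], [-0.0838, 0.0001]]
```

Request:
move_arm --increments "0 -1.5 -4 0; 0 -1.5 -9 0; 0 -1.5 -14 0; 0 -1.5 -19 0; 0 -1.5 -24 0; 0 -1.5 -28 0; 0 -1.5 -30 0; 0 -1.5 -30 0"

```text
time_s: 6.25
eef_pos: [0.44, 0.083, 0.0128]
eef_rot: [-0.526, 0.472, 0.527, 0.472]
force: [-0.9, 5.4, 4.5]
opening: 0.0036
```

Request:
move_arm --increments "0 0 -4 0; 0 0 -9 0; 0 0 -14 0; 0 0 -19 0; 0 0 -24 0; 0 0 -28 0; 0 0 -30 0; 0 0 -30 0"

```text
time_s: 7.25
eef_pos: [0.4432, 0.0533, 0.0128]
eef_rot: [-0.526, 0.472, 0.527, 0.472]
force: [-0.2, 6.4, 5.5]
opening: 0.0035
```

Request:
move_arm --increments "0 0 -4 0; 0 0 -9 0; 0 0 -14 0; 0 0 -19 0; 0 0 -24 0; 0 0 -28 0; 0 0 -32 0; 0 0 -34 0; 0 0 -34 0"

```text
time_s: 8.38
eef_pos: [0.4468, 0.0196, 0.0128]
eef_rot: [-0.526, 0.472, 0.527, 0.472]
force: [-1.0, 6.2, 5.5]
opening: 0.0032
```

Predicted contact is in about 8 mm, so I'll use slow small steps from here.

Request:
move_arm --increments "0 0 -2 0; 0 0 -4 0; 0 0 -5 0; 0 0 -6 0; 0 0 -7 0; 0 0 -7 0"

```text
time_s: 9.12
eef_pos: [0.4475, 0.013, 0.0128]
eef_rot: [-0.526, 0.472, 0.527, 0.472]
force: [-1.0, 7.1, 6.2]
opening: 0.0031
```

Request:
move_arm --increments "0 0 -1 0; 0 0 -2 0; 0 0 -2 0"

```text
time_s: 9.5
eef_pos: [0.4477, 0.011, 0.0128]
eef_rot: [-0.526, 0.472, 0.527, 0.472]
force: [-1.0, 7.4, 6.0]
opening: 0.0034
```

Request:
move_arm --increments "0 0 -1 0; 0 0 -2 0; 0 0 -3 0; 0 0 -3 0"

```text
time_s: 10.0
eef_pos: [0.4478, 0.0104, 0.0128]
eef_rot: [-0.524, 0.471, 0.528, 0.474]
force: [0.5, 19.3, 9.1]
opening: 0.0033
```

Request:
move_arm --increments "0 0 -1 0; 0 0 -2 0; 0 0 -2 0"

```text
time_s: 10.38
eef_pos: [0.4478, 0.0103, 0.0128]
eef_rot: [-0.523, 0.47, 0.529, 0.475]
force: [0.0, 29.5, 11.6]
opening: 0.0031
```

Request:
move_arm --increments "0 0 2 0; 0 0 3 0; 0 0 3 0"

```text
time_s: 10.75
eef_pos: [0.4478, 0.0104, 0.0128]
eef_rot: [-0.525, 0.471, 0.528, 0.473]
force: [-0.8, 14.6, 8.6]
opening: 0.0032
```

Request:
move_arm --increments "0 0 0 0; 0 0 0 0; 0 0 0 0; 0 0 0 0; 0 0 0 0" --gripper 0.4

```text
time_s: 11.38
eef_pos: [0.4455, 0.0108, 0.0114]
eef_rot: [-0.524, 0.472, 0.529, 0.472]
force: [-3.2, 17.1, 3.6]
opening: 0.0344
```

Request:
move_arm --increments "-10 0 2 0; -30 0 2 0; -60 0 2 0; -80 0 2 0; -80 0 2 0"

```text
time_s: 12.0
eef_pos: [0.4494, 0.0092, 0.094]
eef_rot: [0.528, -0.472, -0.525, -0.472]
force: [-0.2, 0.1, 0.1]
opening: 0.0343
```

```bash
python3 - <<'E'
from h import *
from workcell import arm
o=arm.observe();c=arm.camera("wrist");c["o"]=o;pickle.dump(c,open("w3.pkl","wb"))
print(goto(o,(.4467,.0114,.2),96.25))
cv2.imwrite("pics/w3.png",c["color"][:,:,::-1])
E
```

```text
(array([-106. ,    2.1,    2.2]), 'jaw yaw', np.float64(96.26), 'turn', np.float64(0.0), 'toolx', array([ 0.0032, -0.0021, -1.    ]), 'F', array([-0.2,  0.1,  0.1]), 'pos', array([0.4494, 0.0092, 0.094 ]), 'q6', array([-0.25, -0.01,  2.07, -0.  ,  1.08, -1.93]), 'open', 0.0343, 't', 12.0)
```

View pics/w3.png

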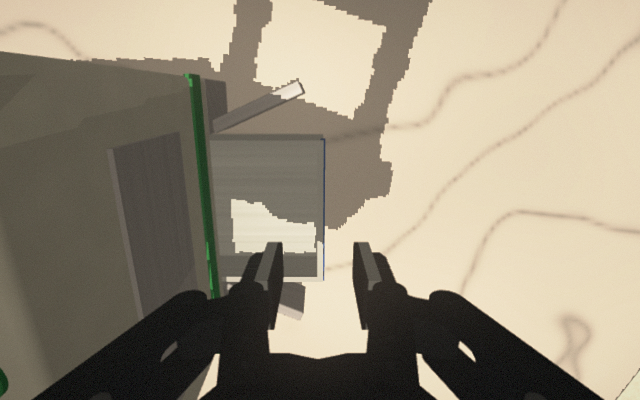

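The tray is in the pocket, its end edge running from (324,138) to (323,280). The green-edged head front runs from (188,75) to (214,295).

```bash
python3 - <<'E'
from h import *
c=wcam(pickle.load(open("w3.pkl","rb")))
th=np.radians(6.25);X=np.array([np.cos(th),np.sin(th)]);Y=np.array([-np.sin(th),np.cos(th)])
mt=np.array([.4539,-.0542])
for L,z in(([(324,138),(323,280)],.036),([(303,88),(301,318)],.036),([(206,78),(224,298)],.042),([(188,75),(207,297)],.042)):
    p=unproj(c,L,z)[:,:2]-mt; print(np.c_[p@X,p@Y].round(4).tolist())
E
```

```text
[[-0.0484, 0.066], [0.0509, 0.066]]
[[-0.0776, 0.0535], [0.0832, 0.0499]]
[[-0.0832, -0.0013], [0.0621, -0.0036]]
[[-0.0849, -0.0115], [0.0614, -0.0155]]
```

```bash
python3 - <<'E'
from h import *
from workcell import arm
print(goto(arm.observe(),(.4602,-.1119,.30),96.25))
E
```

```text
(array([-207. ,    1.4, -122.2]), 'jaw yaw', np.float64(96.25), 'turn', np.float64(0.0), 'toolx', array([ 0.001 , -0.0014, -1.    ]), 'F', array([ 0.1, -0.1,  0.7]), 'pos', array([0.4485, 0.0095, 0.0928]), 'q6', array([-0.25, -0.01,  2.07, -0.  ,  1.08, -1.93]), 'open', 0.034, 't', 12.05)
```

Request:
move_arm --increments "-30 0 0 0; -70 0 0 0; -110 0 0 0; -150 0 0 0; -185 0 -10 0; -205 0 -35 0; -207 0 -65 0; -207 1 -92 0; -207 1.4 -112 0; -207 1.4 -122 0; -207 1.4 -122 0" --gripper 0.6

```text
time_s: 13.42
eef_pos: [0.4599, -0.1115, 0.2988]
eef_rot: [-0.526, 0.472, 0.527, 0.472]
force: [-0.3, -0.7, -0.5]
opening: 0.0512
```

```bash
python3 - <<'E'
from h import *
from workcell import arm
o=arm.observe();c=arm.camera("wrist");c["o"]=o;pickle.dump(c,open("w4.pkl","wb"))
print(goto(o,(.4602,-.1119,.198),96.25))
cv2.imwrite("pics/w4.png",c["color"][:,:,::-1])
E
```

```text
(array([100.8,  -0.4,  -0.5]), 'jaw yaw', np.float64(96.2), 'turn', np.float64(-0.1), 'toolx', array([-1.5e-03,  7.0e-04, -1.0e+00]), 'F', array([-0.3, -0.7, -0.5]), 'pos', array([ 0.4599, -0.1115,  0.2988]), 'q6', array([-0.49, -0.15,  1.77, -0.  ,  1.52, -2.17]), 'open', 0.0512, 't', 13.425)
```

View pics/w4.png

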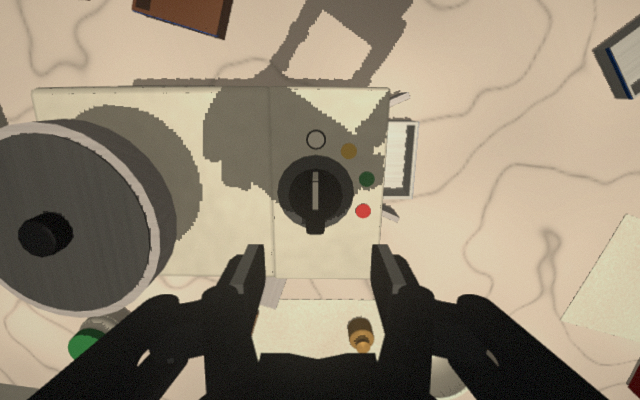

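The knob lies between the fingers, with the skirt centre at about (316,191) and the white line vertical at column 315. The dots are white (316,139), yellow (348,151), green (366,180) and red (363,211).

```bash
python3 - <<'E'
from h import *
from scipy.optimize import least_squares
c=wcam(pickle.load(open("w4.pkl","rb")))
D=unproj(c,[(316,139),(348,151),(366,180),(363,211)],.18)[:,:2]
print("skirt",unproj(c,[(316,191)],.194),"line",unproj(c,[(315,172),(315,209)],.224))
a=np.array([0,.65,1.3,1.95])
def f(p):
    ang=np.pi+p[2]-a; return (D-p[:2]-.044*np.c_[np.cos(ang),np.sin(ang)]).ravel()
s=least_squares(f,[.46,-.11,.11]);print(s.x[:2],np.degrees(s.x[2]),s.fun*1e3)
E
```

```text
skirt [[ 0.45657391 -0.11437387  0.194     ]] line [[ 0.43448971 -0.11733174  0.224     ]
 [ 0.46120182 -0.1144753   0.224     ]]
[ 0.46169692 -0.11468097] 5.315570470841275 [-0.38070985  0.11521749 -0.0720976  -0.43753254  0.58742281 -0.1086489
 -0.13461551  0.43096412]
```

Request:
move_arm --increments "20 -1 -2.4 0.2; 45 -1 -2.4 0.2; 70 -1 -2.4 0.2; 88 -1 -2.4 0.2; 97 -1 -2.4 0.2; 100 -1 -2.4 0.2; 100 -1 -2.4 0.2"

```text
time_s: 14.35
eef_pos: [0.4618, -0.1137, 0.2003]
eef_rot: [0.526, -0.473, -0.525, -0.473]
force: [0.7, -0.8, 0.0]
opening: 0.051
```

Request:
move_arm --increments "0 0 0 0; 0 0 0 0; 0 0 0 0; 0 0 0 0; 0 0 0 0; 0 0 0 0" --gripper 0 --newtons 25

```text
time_s: 15.1
eef_pos: [0.4617, -0.1133, 0.2003]
eef_rot: [0.526, -0.473, -0.526, -0.473]
force: [-1.3, 2.9, 4.8]
opening: 0.0136
```

Request:
move_arm --increments "0 0 0 2; 0 0 0 6; 0 0 0 11; 0 0 0 16; 0 0 0 21; 0 0 0 26; 0 0 0 31; 0 0 0 36; 0 0 0 41; 0 0 0 46; 0 0 0 51; 0 0 0 56; 0 0 0 61; 0 0 0 66; 0 0 0 70; 0 0 0 73; 0 0 0 74.5; 0 0 0 74.5; 0 0 0 74.5"

```text
time_s: 17.48
eef_pos: [0.4611, -0.1141, 0.2003]
eef_rot: [-0.133, 0.695, 0.132, 0.694]
force: [-3.0, 0.7, 6.3]
opening: 0.0133
```

```bash
python3 - <<'E'
from h import *
from workcell import arm
o=arm.observe();print(goto(o,(.461,-.1138,.2),96-74.5),o["torque"].round(2))
E
```

```text
(array([ 0.3,  0.3, -0. ]), 'jaw yaw', np.float64(21.56), 'turn', np.float64(0.1), 'toolx', array([-7.0e-04, -1.3e-03, -1.0e+00]), 'F', array([-3. ,  0.7,  6.3]), 'pos', array([ 0.4611, -0.1141,  0.2003]), 'q6', array([-0.5 , -0.08,  1.9 , -0.  ,  1.32, -0.87]), 'open', 0.0133, 't', 17.475) [0.06 0.64 0.01]
```

Turned to 74.5°. Next I release and rise clear.

Request:
move_arm --increments "0 0 0 0; 0 0 0 0; 0 0 0 0; 0 0 0 0; 0 0 0 0" --gripper 0.6

```text
time_s: 18.1
eef_pos: [0.4614, -0.1135, 0.1997]
eef_rot: [-0.132, 0.695, 0.132, 0.695]
force: [-0.6, -0.3, -0.1]
opening: 0.0512
```

Request:
move_arm --increments "-10 0 0 0; -30 0 0 0; -55 0 0 0; -80 0 0 0; -100 0 0 0; -120 0 0 0; -130 0 0 0; -130 0 0 0"

```text
time_s: 19.1
eef_pos: [0.4617, -0.1137, 0.3305]
eef_rot: [-0.133, 0.694, 0.132, 0.695]
force: [0.3, -0.1, -0.3]
opening: 0.0517
```

Request:
move_arm --increments "-10 30 0 0; -10 70 0 0; -10 110 0 0; -10 150 0 0; -10 180 0 0; -10 200 0 0; -10 200 0 0"

```text
time_s: 19.98
eef_pos: [0.3873, 0.0733, 0.339]
eef_rot: [-0.133, 0.695, 0.133, 0.694]
force: [1.5, -0.0, 0.2]
opening: 0.051
```

```bash
python3 - <<'E'
from h import *
from workcell import arm
o=arm.observe();c=arm.camera("top");s=arm.camera("scene")
print(o["eef_pos"],o["force"].round(1))
A=cv2.resize(c["color"][165:255,270:470,::-1],None,fx=4,fy=4,interpolation=cv2.INTER_CUBIC)
B=s["color"][110:350,80:400,::-1]
W=np.zeros((600,800,3),np.uint8);W[:360]=A;W[360:600,:320]=B
W[360:600,320:]=cv2.resize(c["color"][80:260,180:540,::-1],(480,240))
cv2.imwrite("pics/f.png",W)
E
```

```text
[0.3872898  0.07329977 0.33896342] [ 1.5 -0.   0.2]
```

View pics/f.png

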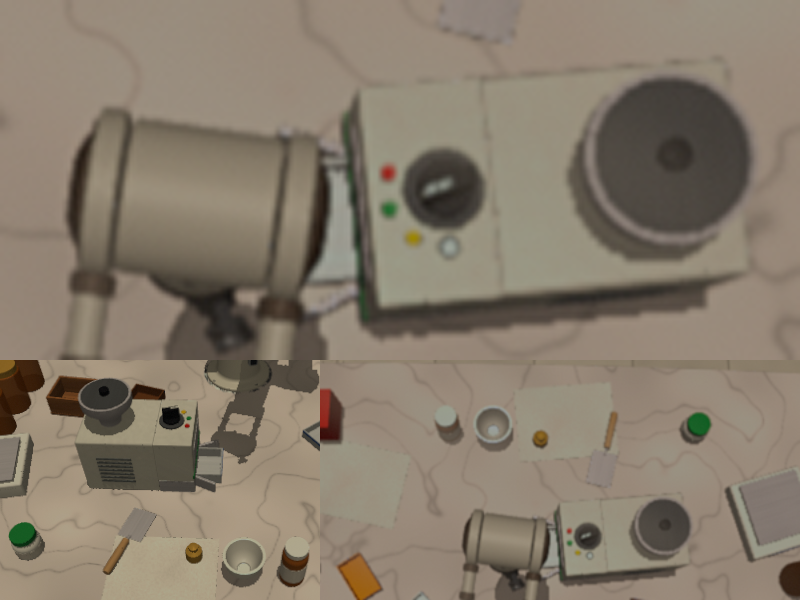

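```bash
python3 -c "
from workcell import arm
print(arm.close_job())"
```

```text
the job is handed in; nothing more can be done
None
```

The tray is home in the mill and the knob is on the green dot. I handed the job in at about 20 s, with the arm clear of everything.

- **Tray:** I gripped the large grey tray by its front end wall, straightened it and slid it in. It stopped moving at y ≈ 0.0104 m, and pushing further raised the force to about 30 N. After I let go, the wrist picture showed it sticking out 67–69 mm in front of the head (68 mm expected) and square to the pocket.
- **Knob:** I gripped the bar, turned it 74.5° clockwise (1.30 rad) from white, and let go. The last top picture shows the white line pointing at green.
- **Bystanders:** They looked unmoved in the last pictures.
- **Unexplained reading:** About 17 N sideways force remained briefly after I opened the fingers on the tray. It fell to zero when the gripper lifted, and the tray had not shifted.
- **Last view:** The wrist hid most of the tray in the final top picture, so the distance above comes from the earlier wrist picture.

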